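Sweep the loose nuts off the sorting tray into its drawer and shut it

TASK

Put the loose nuts away without picking anything up: draw the drawer of the sorting tray out to its stop by hooking a fingertip behind its front, sweep all four nuts over the tray's open front edge so that they drop into the drawer's rear compartment (the front one is for washers), then push the drawer fully shut. Leave the ceramic cup standing where it is among the nuts, and do not disturb the marker, the tub, the tin, the pipe or the wrench.

Things in the scene. Friction and masses are not known exactly. Their poses are not given: they have to be found in the camera images.
- parts_tray: Grey sheet-steel bench sorting tray over one drawer, fixed; 170 mm deep (x), 250 mm wide (y), 64 mm high to its flat top. Origin: centre of the underside, on the table; z up; its -x points out of the front, the way the drawer opens. A rim 10 mm high and 3 mm thick runs along the back and both sides of the top; the front edge is open, so parts swept over it drop straight down.
- tray_edge (a point): Middle of the open front edge of the tray top, at the height of the top surface, 85 mm in front of the tray's origin; axes as the tray's.
- drawer (a joint): How far the drawer is out, in m: 0 fully shut, 0.110 at its stop; starts ajar at 0.048 to 0.058. It slides level along the tray's -x with about 2 N of drag and stays where it is left (no spring or latch). The clear gap between the inner face of its front panel and the tray's front edge is this value less 1 mm.
- drawer_lip (a point): Middle of the front of the finger lip, a ledge folded outwards along the top edge of the drawer front; moves with the drawer, axes as the tray's. The lip's top is 56 mm above the table and it stands 9 mm out from the front panel (6 mm thick, 50 mm high, 246 mm wide). The panel's inner face is 15 mm behind this point (towards +x).
- front_bin (a point): Centre of the floor of the drawer's front compartment (for washers; some flat ones lie at its two ends), 60 mm long (x), 230 mm wide (y), floor 10 mm above the table. A 3 mm divider, top 44 mm above the table, parts it from the rear one. While the drawer is ajar only this compartment shows. Moves with the drawer, axes as the tray's.
- rear_bin (a point): Centre of the floor of the drawer's rear compartment (for nuts), 95 mm long (x), 230 mm wide (y), floor 10 mm and side walls 46 mm above the table. With the drawer at its stop, 46 mm of it show in front of the tray's edge. Moves with the drawer, axes as the tray's.
- nut_1_mid (a point): Middle of a loose plain steel M16 hexagon nut, 24 mm across flats, 28 mm across corners, 13 mm high, about 35 g, lying flat on the tray top 30 to 75 mm behind the front edge. The four nuts are alike; nuts and cup stand side by side about 46 mm apart in any order.
- nut_2_mid (a point): Middle of a loose plain steel M16 hexagon nut, 24 mm across flats, 28 mm across corners, 13 mm high, about 35 g, lying flat on the tray top 30 to 75 mm behind the front edge. The four nuts are alike; nuts and cup stand side by side about 46 mm apart in any order.
- nut_3_mid (a point): Middle of a loose plain steel M16 hexagon nut, 24 mm across flats, 28 mm across corners, 13 mm high, about 35 g, lying flat on the tray top 30 to 75 mm behind the front edge. The four nuts are alike; nuts and cup stand side by side about 46 mm apart in any order.
- nut_4_mid (a point): Middle of a loose plain steel M16 hexagon nut, 24 mm across flats, 28 mm across corners, 13 mm high, about 35 g, lying flat on the tray top 30 to 75 mm behind the front edge. The four nuts are alike; nuts and cup stand side by side about 46 mm apart in any order.
- cup: Ceramic welding-torch cup, pink-red, a hollow flared tube 23 mm in diameter and 47 mm tall, 12 g, standing upright on the tray top in the same row as the nuts. Origin: centre of its underside, z up. Brittle and easily tipped.
- marker: Paint marker, a pen 12 mm thick and 135 mm long, lying on the tray top along the back rim. Origin: centre of its underside. Bystander.
- dip_tub: Tub with a screw lid, 84 mm in diameter, 66 mm tall, on the table at the left. Origin: centre of its underside. Bystander.
- bolt_tin: Round tin of bolts, 68 mm in diameter, 50 mm tall, on the table at the left. Origin: centre of its underside. Bystander.
- pipe: Pipe offcut standing on end, 42 mm in diameter, 80 mm tall, behind the tray near the red parts case. Origin: centre of its underside. Bystander.
- wrench: Adjustable wrench, 198 mm long, 13 mm thick, lying on the table in front and to the right of the tray. Origin: centre of its underside. Bystander.

How it is judged:
By the outcome, as a careful person would: the job done as asked, in the order asked, and still so for the second after the job is handed in, with the robot touching nothing.
It also fails if it takes over 67 s, if anything falls off the work surface, if the arm or the gripper's body presses on something with over 40 N, if the wrist force passes 120 N, or if a joint passes its speed limit or range.

ROBOT

A 6-joint arm with a two-finger parallel gripper is mounted at the origin on a cart in front of the work surface, level with it; the furniture and walls round the work are solid. World frame = base frame: x ahead of the robot, y to its left, z up, the work surface at z = 0. Lengths are in m, angles in degrees, forces in N, time in s.
With the tool pointing down it reaches from about 0.4 to 0.825 m from the base axis. Payload 7 kg.
Tool frame: the origin (TCP) lies midway between the tips of the shut fingers; the grasp point (between the pads) lies 19 mm behind it; z points along the fingers, y is the line along which they close (so a half turn about z gives the same grasp; the last joint's range is limited). The gripper opens to 88 mm and grips with 3 to 60 N. Pads are 19 mm wide; open, the fingers measure 130 mm over their backs; the gripper's body (78 mm by 193 mm) begins 47 mm behind the grasp point.
Start: joints at [83.944, 20.546, 0.682, 0, -70.136, -16.507], TCP at [0.259, 0.623, 0.189] pointing down, gripper open.
Joint ranges: [-176.03, 176.03], [-82.01, 121.73], [-58.28, 71.71], [-173.87, 95.51], [-174.79, -0.11], [-173.66, 173.66]. Speed limits (degrees/s): [136.94, 136.94, 172.46, 180, 180, 180].

INTERFACE

Orientations are given as [roll, pitch, yaw] about the fixed x, y, z axes, in that order (R = Rz(yaw) Ry(pitch) Rx(roll)).
In Python, from plant import r gives the robot as it stands.
- The arm moves only by the tool carry_out, never from a script. Its argument "deltas" is a list of rows, each a list of 3 entries, a list of its own where there are three numbers: the opening, from 0 (shut) to 1 (fully open), then the shift along the tool's x, y, z in mm, then the turn, a rotation vector about the tool's x, y, z in rad. In form: [[gripper, [tx, ty, tz], [rx, ry, rz]], ...]. A call has 1 to 12 rows; each row is the pose to reach, as a shift and turn from the pose commanded when the call began, along the tool's axes at that moment; what a row does not reach only later rows make up. A row lasts 1/10 s, in which the tool goes at most 50 mm and 8.59 degrees, less where a joint would pass 70% of its speed; a pose out of reach is approached as far as the arm can. A call with a gripper value outside its range is refused whole. The fingers move at their own pace and stop on an object; "squeeze" is the grip in N (left out, the last holds). Time passes only in rows, so rows that repeat a pose let the fingers close. It gives the time, the measured TCP pose, the force, the opening and the grip force at its end, in the units of the state.
- r.get_state(): the state, without advancing time (a new reading comes with each control period).
- r.capture(name): name is "side" or "top" or "wrist"; returns (picture, depth): 480x640x3 uint8, red, green, blue; 480x640 float32, m along the optical axis (not along the pixel's ray), 0 where there is no reading.
- r.get_calibration(name): a dict with "fov_y" (degrees; the focal length in pixels is half the picture's height over the tangent of half this angle, whatever the lens; pixels are square), "cx", "cy" (the principal point, pixels), "view" (4x4, takes a point from world to camera coordinates). Camera axes: x right, y down, z forward; pixel columns grow to the right and rows downward; lengths in m; the calibration is good to about 2 mm. A picture is of the moment at which its call begins: read the wrist's pose just before it. get_calibration takes no time and is no camera call; for the wrist camera it gives the pose at the moment of the call.
- r.close_job(): hands the job in; it is judged then, once.
The state is a dict: "time_s": time; "joints": joint angles; "qd": joint speeds; "joint_torque": joint torques, N m; "tcp_pos": TCP position; "eef_rot": TCP orientation; "contact_force": force on the tool from outside, world axes, zero at the start; "moment": the same for the moment, N m; "gripper_width": finger opening in m; "gripper_force": force on a finger pad.
Only numpy, scipy, OpenCV 4.12 (cv2) and the standard library are available. Lean on these libraries where they do the work, as an engineer would, in place of code of your own. Each camera call takes 0.05 s, during which the arm holds its last target. There are 200 camera calls.

## Working session

There is one attempt and no reset: what is moved stays moved. The work goes in short steps, Python scripts to look and compute and a tool call to move; the robot and the scene stay as the last step left them, time stands still between calls to the robot, and variables do not carry over. Pictures are saved under pics/ and viewed, at most 10 in all, crops included, and the job is handed in when it is done.

Besides the shell and the picture viewer there is one more tool, called after "Request:" as name(argument=value, ...) on one line, values as JSON. carry_out: Moves the arm, as the interface text tells. Its arguments: {"type":"object","properties":{"deltas":{"type":"array"},"squeeze":{"type":"number"}},"required":["deltas"]}

```bash
mkdir -p pics; ls
cat > h.py <<'E'
import numpy as np,cv2
from plant import r
def grab(n):
    c=r.get_calibration(n); p,d=r.capture(n); return p,d,c
def world(d,c):
    f=240/np.tan(np.radians(c['fov_y']/2)); v,u=np.mgrid[:480,:640]
    P=np.stack([(u-c['cx'])/f*d,(v-c['cy'])/f*d,d,np.ones_like(d)],-1)
    return (P@np.linalg.inv(np.array(c['view'])).T)[...,:3]
E
python3 - <<'E'
from h import *
print(r.get_state())
for n in('top','side'):
    p,d,c=grab(n); cv2.imwrite(f'pics/{n}0.png',p[...,::-1]); np.savez(f'{n}0.npz',p=p,d=d,W=world(d,c)); print(n,np.round(c['view'],3).tolist(),c['fov_y'])
E
```

```text
pics
{'time_s': 0.0, 'joints': array([ 8.39442326e+01,  2.05911205e+01,  6.32225435e-01, -2.10281111e-02,
       -7.01353770e+01, -1.65058270e+01]), 'qd': array([-0.00862503,  0.02692482, -0.09088505,  0.09664758, -0.00803423,
       -0.08759239]), 'joint_torque': array([-1.16601212e-03, -5.82713556e+01,  2.93051666e+01,  6.99746400e+00,
        6.97832205e-03, -1.57311024e-04]), 'tcp_pos': array([0.25880373, 0.6227998 , 0.18761168]), 'eef_rot': array([ 1.79903996e+02, -7.83360795e-03, -2.25687495e+01]), 'contact_force': array([-0.52666799,  0.29116427,  0.0881535 ]), 'moment': array([ 0.0286877 , -0.06207258,  0.02068203]), 'gripper_force': 0.0, 'gripper_width': 0.08746974581981176}
top [[0.025, -1.0, 0.001, 0.15], [-0.981, -0.025, -0.192, 0.547], [0.192, 0.004, -0.981, 0.837], [0.0, 0.0, 0.0, 1.0]] 56.163563229790796
side [[0.988, -0.155, -0.018, -0.501], [-0.118, -0.665, -0.738, 0.244], [0.102, 0.731, -0.675, 0.95], [0.0, 0.0, 0.0, 1.0]] 43.8801007552706
```

View pics/top0.png

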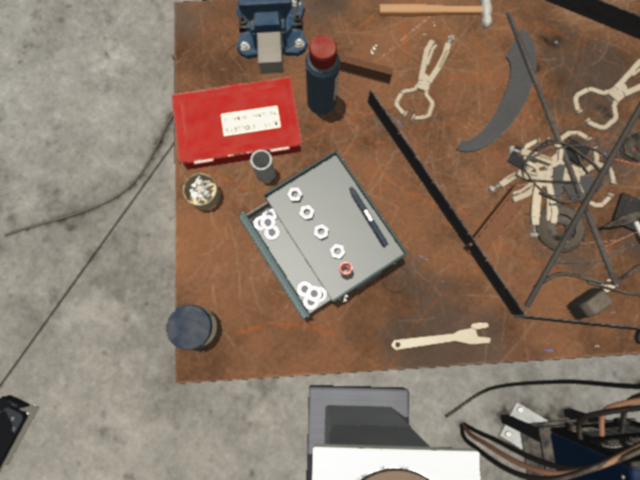

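View pics/side0.png

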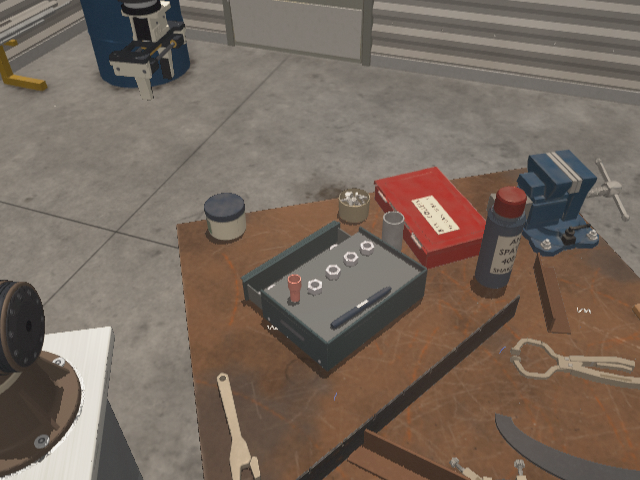

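Top view: the tray's front faces lower left. The nuts are at (295,194), (307,212), (321,232) and (337,251), the cup is at the near end at (346,269), and the drawer is ajar with its front running from about (245,215) to (308,315). The pipe is at (262,165), the tub at (192,327), the tin at (202,192) and the wrench at (440,337).

```bash
python3 - <<'E'
from h import *
z=np.load('top0.npz');p,d,W=z['p'].astype(int),z['d'],z['W']
Z=W[...,2]
print('table',np.median(Z[300:330,230:260]))
reg=np.zeros(Z.shape,np.uint8);cv2.fillPoly(reg,[np.array([[235,215],[335,150],[410,250],[305,325]])],1);reg=reg>0
m=reg&(abs(Z-.064)<.004)
n,l,s,_=cv2.connectedComponentsWithStats(m.astype(np.uint8));k=1+s[1:,4].argmax();m=l==k
xy=W[m][:,:2];print('top z',np.median(Z[m]))
R=cv2.minAreaRect((xy*1000).astype(np.float32));print(R,cv2.boxPoints(R).round(1).tolist())
# rim
m=reg&(Z>.069)&(Z<.085)
n,l,s,_=cv2.connectedComponentsWithStats(m.astype(np.uint8))
for i in range(1,n):
    if s[i,4]>8: q=W[l==i];print('z>.069',s[i,4],q.mean(0).round(4),np.ptp(q,axis=0).round(4))
br=reg&(p.min(2)>170)&(Z>.055)
n,l,s,c=cv2.connectedComponentsWithStats(cv2.morphologyEx(br.astype(np.uint8),3,np.ones((5,5))))
for i in range(1,n):
    if s[i,4]>20: q=W[(l==i)&(Z>.07)];print('nut',s[i,4],c[i].round(1),((q.max(0)+q.min(0))/2).round(4),q.mean(0).round(4),np.ptp(q,axis=0).round(3))
cup=reg&(p[...,0]>p[...,1]+50);q=W[cup];print('cup',q.mean(0),q.max(0),q.min(0)); q=q[q[:,2]>.1];print((q.max(0)+q.min(0))/2)
m=reg&(abs(Z-.056)<.004);n,l,s,_=cv2.connectedComponentsWithStats(m.astype(np.uint8))
for i in range(1,n):
    if s[i,4]>25:
        q=W[l==i];R=cv2.minAreaRect((q[:,:2]*1000).astype(np.float32));print('lip',s[i,4],np.median(q[:,2]),R,cv2.boxPoints(R).round(1).tolist())
for nm,(u,v) in dict(pipe=(262,165),tub=(192,327),tin=(202,192),case=(237,120),bottle=(322,75)).items():
    q=W[v-4:v+5,u-4:u+5].reshape(-1,3);print(nm,np.median(q,0).round(3))
E
python3 - <<'E'
from h import *
c=r.get_calibration('wrist');print(np.linalg.inv(c['view']).round(3).tolist(),c['fov_y'])
E
```

```text
table 0.0010840405818019483
top z 0.06496530737377659
((572.6848754882812, 129.70489501953125), (245.82594299316406, 167.90797424316406), 34.23670959472656) [[423.79998779296875, 130.0], [518.2999877929688, -8.899999618530273], [721.5, 129.5], [627.0999755859375, 268.29998779296875]]
z>.069 698 [0.5835 0.0832 0.0762] [0.2983 0.2563 0.0137]
z>.069 417 [0.5871 0.0628 0.0757] [0.1177 0.075  0.0134]
z>.069 108 [0.6298 0.2082 0.0768] [0.0252 0.0257 0.0123]
z>.069 107 [0.5936 0.183  0.0769] [0.0251 0.0252 0.0119]
z>.069 106 [0.5556 0.1546 0.0771] [0.0262 0.0254 0.0119]
z>.069 104 [0.518  0.1229 0.0768] [0.0248 0.0249 0.0122]
z>.069 9 [0.4859 0.1062 0.0798] [0.0061 0.0114 0.0114]
nut 4668 [318.6 239.2] [0.5073 0.1501 0.4978] [0.5662 0.1662 0.1067] [0.271 0.141 0.856]
nut 53 [367.9 214.6] [0.592  0.0631 0.0771] [0.5916 0.0634 0.0772] [0.023 0.016 0.011]
cup [0.48391738 0.10687481 0.09608671] [0.61383904 0.18324009 0.11516958] [ 0.37822931  0.02279255 -0.00058004]
[0.48170321 0.10806084 0.10797648]
lip 943 0.05667991395350325 ((492.587890625, 247.0044708251953), (244.9777069091797, 15.259620666503906), 34.24300765991211) [[387.0, 184.39999389648438], [395.6000061035156, 171.8000030517578], [598.0999755859375, 309.6000061035156], [589.5999755859375, 322.20001220703125]]
pipe [0.713 0.281 0.019]
tub [0.369 0.391 0.067]
tin [0.64  0.399 0.042]
case [0.795 0.334 0.053]
bottle [0.838 0.16  0.16 ]
[[-0.383, -0.878, -0.288, 0.338], [-0.924, 0.365, 0.118, 0.59], [0.001, 0.311, -0.95, 0.384], [0.0, 0.0, 0.0, 1.0]] 60.27925739584675
```

Request:
carry_out(deltas=[[1, [32, 23, 2], [0, 0, 0.05]], [1, [65, 46, 5], [0, 0, 0.1]], [0.5, [97, 69, 8], [0, 0, 0.15]], [0, [129, 92, 10], [0, 0, 0.2]], [0, [162, 115, 12], [0, 0, 0.25]], [0, [194, 138, 14], [0, 0, 0.3]], [0, [226, 161, 16], [0, 0, 0.35]], [0, [259, 184, 18], [0, 0, 0.4]], [0, [291, 207, 20], [0, 0, 0.45]], [0, [323, 229, 20], [0, 0, 0.5]], [0, [356, 252, 20], [0, 0, 0.54]], [0, [388, 275, 20], [0, 0, 0.579]]])

```text
time_s: 1.3
tcp_pos: [0.5123, 0.2189, 0.1684]
eef_rot: [180.0, -0.0, -55.8]
contact_force: [0.2, 0.1, 0.0]
gripper_width: 0.0128
gripper_force: 0.0
```

```bash
cat >> h.py <<'E'
E0=np.array([.5255,.1991]);A=np.array([.8267,.5627]);T=np.array([.5627,-.8267])
def st(q): q=np.asarray(q)[...,:2]-E0; return np.stack([q@A,q@T],-1)*1000
def pose():
    s=r.get_state(); print('t',round(s['time_s'],2),'pos',s['tcp_pos'].round(4),'rpy',s['eef_rot'].round(2),'st',st(s['tcp_pos']).round(1),'F',s['contact_force'].round(1),'w',round(s['gripper_width'],4))
E
python3 - <<'E'
from h import *
pose()
p,d,c=grab('wrist');cv2.imwrite('pics/w1.png',p[...,::-1]);W=world(d,c);np.savez('w1.npz',p=p,d=d,W=W)
E
```

```text
t 1.3 pos [0.5123 0.2189 0.1684] rpy [179.98  -0.   -55.82] st [  0.2 -23.8] F [0.2 0.1 0. ] w 0.0128
```

View pics/w1.png

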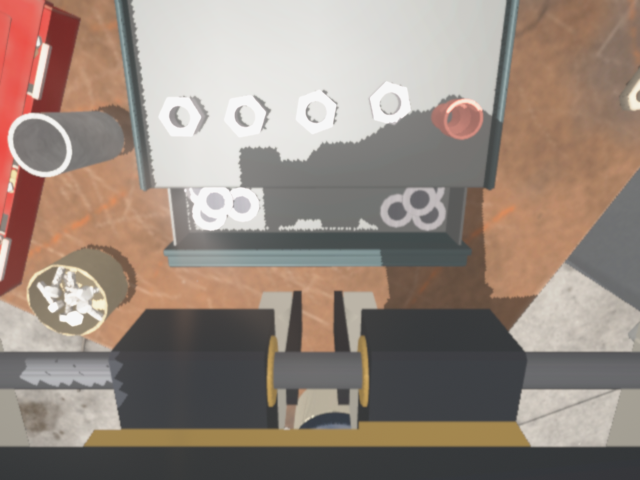

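The wrist view has the row of nuts at about (181,116), (246,116), (317,111) and (390,102), the cup at (463,118), the open front edge at row 187 and the lip at about row 260. Washers lie only at the two ends of the front compartment.

```bash
cat >> h.py <<'E'
def comps(W,lo,hi,mn=60):
    S=st(W);m=(W[...,2]>lo)&(W[...,2]<hi)&(abs(S[...,0])<118)&(S[...,1]>-125)&(S[...,1]<130)
    n,l,s,c=cv2.connectedComponentsWithStats(m.astype(np.uint8))
    for i in range(1,n):
        if s[i,4]>mn: q=S[l==i];zz=W[l==i][:,2];print(s[i,4],c[i].round(),'mid',((q.max(0)+q.min(0))/2).round(1),'ext',np.ptp(q,axis=0).round(1),'z',np.median(zz).round(4),zz.max().round(4))
E
python3 - <<'E'
from h import *
W=np.load('w1.npz')['W']
print('nuts');comps(W,.071,.083);print('cup');comps(W,.1,.12);print('lip/panel');comps(W,.05,.06,200)
S=st(W);print('edge t', S[187-6:187+4,320,1].round(1),W[181:191,320,2].round(4)); print('topz',np.median(W[20:80,250:400,2]))
E
```

```text
nuts
849 [390. 103.] mid [-47.7  60.1] ext [26.2 26.1] z 0.0771 0.0795
774 [316. 112.] mid [ 1.2 54.6] ext [25.4 26.8] z 0.0772 0.0799
834 [245. 116.] mid [48.8 52.1] ext [26.9 25.8] z 0.0772 0.0794
914 [180. 117.] mid [92.2 51.6] ext [27.2 24.1] z 0.0771 0.0795
74 [436. 115.] mid [-80.8  52.1] ext [ 5.2 14.2] z 0.0757 0.0819
94 [455. 118.] mid [-90.8  51.1] ext [ 5.2 11.1] z 0.0769 0.0828
cup
761 [462. 119.] mid [-86.   51.1] ext [23.7 22.3] z 0.1101 0.1133
lip/panel
5813 [319. 257.] mid [ -0.  -57.2] ext [235.9  15.8] z 0.0561 0.0586
edge t [  5.9   5.4   4.8   3.9   3.2   2.5   1.6 -10.  -10.9 -11.9] [0.0634 0.0645 0.0652 0.0643 0.0647 0.0646 0.0639 0.01   0.0102 0.0095]
topz 0.0643536967915597
```

Request:
carry_out(deltas=[[0, [-1, 0, 15], [0, 0, 0]], [0, [-1, 0, 35], [0, 0, 0]], [0, [-1, 0, 60], [0, 0, 0]], [0, [-1, 0, 85], [0, 0, 0]], [0, [-1, 0, 105], [0, 0, 0]], [0, [-1, 0, 120], [0, 0, 0]], [0, [-1, 0, 130], [0, 0, 0]], [0, [-1, 0, 130], [0, 0, 0]]])

```text
time_s: 2.15
tcp_pos: [0.5103, 0.2206, 0.0371]
eef_rot: [179.8, -0.0, -55.7]
contact_force: [-0.8, -0.9, 0.3]
gripper_width: 0.0006
gripper_force: 0.0
```

Request:
carry_out(deltas=[[0, [-6, 0, 0], [0, 0, 0]], [0, [-12, 0, 0], [0, 0, 0]], [0, [-17, 0, 0], [0, 0, 0]], [0, [-24, 0, 0], [0, 0, 0]], [0, [-32, 0, 0], [0, 0, 0]], [0, [-40, 0, 0], [0, 0, 0]], [0, [-48, 0, 0], [0, 0, 0]], [0, [-55, 0, 0], [0, 0, 0]], [0, [-61, 0, 0], [0, 0, 0]], [0, [-66, 0, 0], [0, 0, 0]], [0, [-70, 0, 0], [0, 0, 0]], [0, [-70, 0, 0], [0, 0, 0]]])

```text
time_s: 3.35
tcp_pos: [0.4716, 0.2795, 0.0385]
eef_rot: [180.0, -0.0, -55.7]
contact_force: [-0.8, 0.1, -0.7]
gripper_width: 0.0
gripper_force: 0.0
```

```bash
python3 -c "
from h import *
pose()"
```

```text
t 3.35 pos [0.4716 0.2795 0.0385] rpy [180.    -0.   -55.71] st [  0.7 -96.8] F [-0.8  0.1 -0.7] w 0.0
```

Request:
carry_out(deltas=[[0, [-1, 0, 0], [0, 0, 0]], [0, [-2, 0, 0], [0, 0, 0]], [0, [-3, 0, 0], [0, 0, 0]], [0, [-4, 0, 0], [0, 0, 0]], [0, [-4, 0, 0], [0, 0, 0]]])

```text
time_s: 3.85
tcp_pos: [0.4696, 0.2825, 0.0386]
eef_rot: [180.0, 0.0, -55.7]
contact_force: [1.2, 0.8, -0.7]
gripper_width: 0.0003
gripper_force: 0.0
```

Request:
carry_out(deltas=[[0, [-1, 0, 0], [0, 0, 0]], [0, [-2, 0, 0], [0, 0, 0]], [0, [-3, 0, 0], [0, 0, 0]], [0, [-4, 0, 0], [0, 0, 0]], [0, [-4, 0, 0], [0, 0, 0]]])

```text
time_s: 4.35
tcp_pos: [0.4672, 0.2859, 0.0386]
eef_rot: [-180.0, -0.0, -55.7]
contact_force: [-0.4, 0.2, 0.0]
gripper_width: 0.0003
gripper_force: 0.0
```

Run:
```python
from h import *
pose()
p,d,c=grab('top');cv2.imwrite('pics/t1.png',p[120:360,170:490,::-1].repeat(2,0).repeat(2,1));W=world(d,c);print('lip');comps(W,.05,.06,30)
```

```text
t 4.35 pos [0.4672 0.2859 0.0386] rpy [-180.     -0.    -55.73] st [   0.7 -104.5] F [-0.4  0.2  0. ] w 0.0003
lip
717 [280. 276.] mid [-13.2 -58.1] ext [208.8  15.3] z 0.0567 0.0599
```

View pics/t1.png

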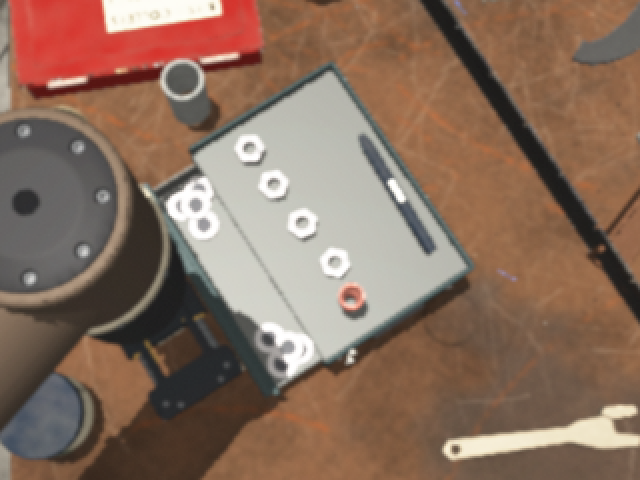

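Run:
```python
from h import *
p,d,c=grab('wrist');cv2.imwrite('pics/w2.png',p[...,::-1]);W=world(d,c)
print('nuts');comps(W,.071,.083);print('cup');comps(W,.1,.12);print('lip/panel');comps(W,.05,.06,200)
```

```text
nuts
69 [293. 293.] mid [ 11.  -93.5] ext [11.8  1.2] z 0.0818 0.083
61 [341. 293.] mid [ -9.3 -93.3] ext [11.6  1.2] z 0.0818 0.0829
cup
386 [310. 333.] mid [  3.9 -93.9] ext [5.3 3.5] z 0.1113 0.12
381 [325. 334.] mid [ -2.4 -93.9] ext [5.3 3.2] z 0.1115 0.12
lip/panel
19288 [320. 191.] mid [ -0.  -57.5] ext [236.   16.2] z 0.056 0.0585
```

View pics/w2.png

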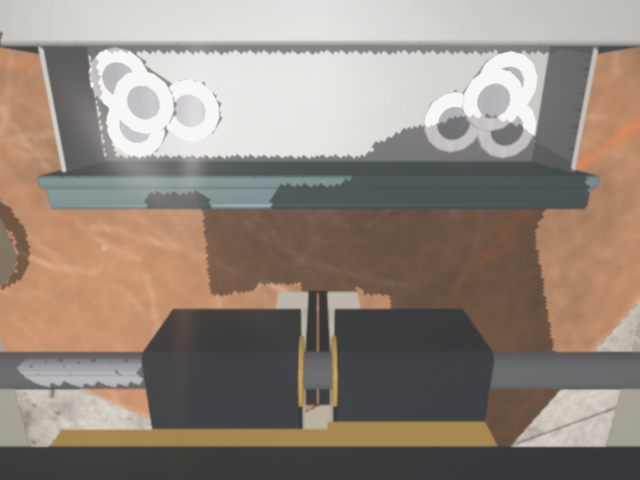

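The fingers are now outside the drawer (tips at row ~290, lip at row ~195) and the drawer hasn't moved. I'll check the true fingertip position by depth.

Run:
```python
from h import *
pose()
for n in ('wrist',):
    p,d,c=grab(n);W=world(d,c);S=st(W)
    for v in range(284,312,3): print(v,d[v,293].round(4),S[v,293].round(1),W[v,293,2].round(4),'|',d[v,346].round(4),S[v,346].round(1),W[v,346,2].round(4))
p,d,c=grab('side');cv2.imwrite('pics/s1.png',p[120:420,100:500,::-1].repeat(2,0).repeat(2,1))
```

```text
t 4.45 pos [0.4673 0.2858 0.0385] rpy [180.    -0.   -55.73] st [   0.6 -104.4] F [ 1.3 -0.2  0.1] w 0.0002
284 0.2571 [  16. -127.] -0.0002 | 0.2558 [ -16.9 -126.5] 0.001
287 0.2563 [  15.9 -128.5] 0.0011 | 0.2571 [ -17.  -128.8] 0.0003
290 0.2581 [  16. -131.] 0.0 | 0.2578 [ -17.1 -130.9] 0.0003
293 0.1688 [ 10.8 -93.5] 0.0817 | 0.1681 [-10.8 -93.2] 0.0823
296 0.1661 [ 10.6 -93.5] 0.0845 | 0.1647 [-10.6 -92.8] 0.0858
299 0.1622 [ 10.4 -92.9] 0.0884 | 0.1631 [-10.5 -93.3] 0.0876
302 0.1611 [ 10.3 -93.5] 0.0898 | 0.1604 [-10.3 -93.1] 0.0904
305 0.1579 [ 10.1 -93.1] 0.093 | 0.1598 [-10.2 -94. ] 0.0913
308 0.1563 [ 10.  -93.4] 0.0948 | 0.1559 [-10.  -93.2] 0.0952
311 0.0957 [  6.5 -65.3] 0.1494 | 0.0964 [ -5.8 -65.7] 0.1487
```

View pics/s1.png

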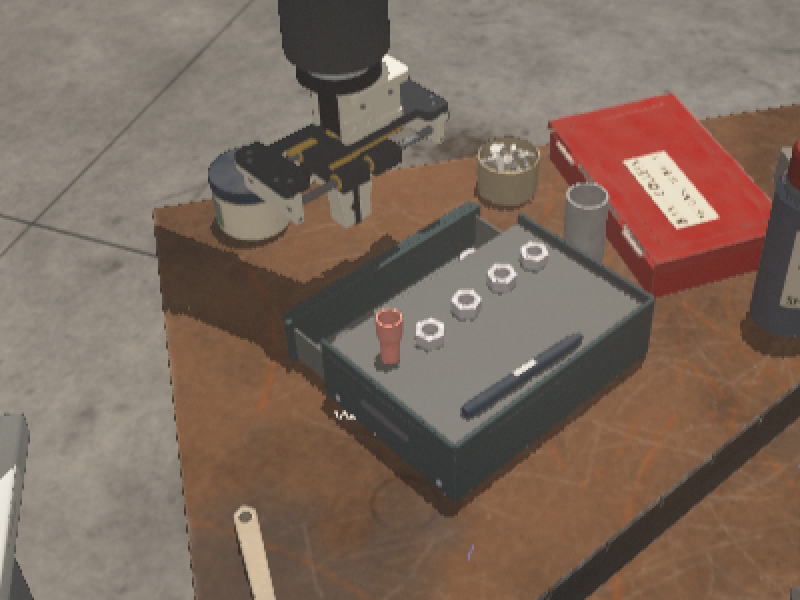

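The side view confirms that the fingertips hover well above the table, near crop (345,222), with everything in the scene undisturbed. So the true tips are about 43 mm above the reported TCP. I'll cross-check from the side depth and the first wrist frame.

Run:
```python
from h import *
p,d,c=grab('side');W=world(d,c);S=st(W)
m=(abs(S[...,0])<30)&(abs(S[...,1]+104)<18)&(W[...,2]>.03)&(W[...,2]<.2)
print('side: n',m.sum(),'lowest z',np.sort(W[m][:,2])[:8].round(4)); q=S[m&(W[...,2]<.11)];print(q.min(0),q.max(0))
z=np.load('w1.npz');W=z['W'];S=st(W);m=(abs(S[...,0])<40)&(abs(S[...,1]+23)<14)&(W[...,2]>.12)&(W[...,2]<.24)
print('w1 lowest z',np.sort(W[m][:,2])[:8].round(4),'reported .1684')
```

```text
side: n 589 lowest z [0.0763 0.077  0.077  0.0781 0.0781 0.0782 0.0784 0.0787]
[ -19.33572966 -115.50196754] [ 17.9952522 -89.6024258]
w1 lowest z [0.2051 0.2062 0.2065 0.2066 0.2068 0.207  0.207  0.207 ] reported .1684
```

Run:
```python
from h import *
for n in('side','wrist'):
    p,d,c=grab(n);W=world(d,c);S=st(W)
    m=(W[...,2]>.07)&(W[...,2]<.3)&(abs(S[...,0])<100)&(S[...,1]<-55)&(S[...,1]>-150)
    for lo in range(-100,100,20):
        k=m&(S[...,0]>=lo)&(S[...,0]<lo+20)
        if k.sum()>5:
            q=W[k][:,2];i=np.argsort(q)[3];print(n,lo,k.sum(),'minz',q[i].round(4),'at t',S[k][i,1].round(1))
```

```text
side -100 662 minz 0.1425 at t -78.5
side -80 293 minz 0.1547 at t -73.1
side -60 439 minz 0.1554 at t -72.2
side -40 1026 minz 0.1163 at t -96.3
side -20 1251 minz 0.0786 at t -94.5
side 0 730 minz 0.0791 at t -94.8
side 20 457 minz 0.1474 at t -67.1
side 40 237 minz 0.1546 at t -76.0
side 60 230 minz 0.1478 at t -91.9
side 80 292 minz 0.1433 at t -80.2
wrist -100 387 minz 0.1425 at t -95.7
wrist -80 2786 minz 0.1432 at t -72.1
wrist -60 6321 minz 0.1541 at t -73.0
wrist -40 13384 minz 0.1471 at t -65.9
wrist -20 17968 minz 0.0771 at t -94.7
wrist 0 17433 minz 0.0774 at t -95.0
wrist 20 14634 minz 0.1471 at t -66.0
wrist 40 7521 minz 0.1542 at t -73.0
wrist 60 1682 minz 0.1474 at t -106.7
wrist 80 1310 minz 0.1426 at t -77.9
```

Camera depth from both views agrees: the tips sit about 39 mm above the reported TCP, and the body is at its stated 65 mm above the tips. I'll work with tip z = reported z + 0.039. Next is back over the gap and down properly.

Request:
carry_out(deltas=[[0, [20, 0, 0], [0, 0, 0]], [0, [40, 0, 0], [0, 0, 0]], [0, [60, 0, 0], [0, 0, 0]], [0, [78, 0, 0], [0, 0, 0]], [0, [78, 0, 0], [0, 0, 0]], [0, [78, 0, 10], [0, 0, 0]], [0, [78, 0, 20], [0, 0, 0]], [0, [78, 0, 30], [0, 0, 0]], [0, [78, 0, 40], [0, 0, 0]], [0, [78, 0, 47], [0, 0, 0]], [0, [78, 0, 47], [0, 0, 0]]])

```text
time_s: 5.8
tcp_pos: [0.5104, 0.2209, -0.0099]
eef_rot: [179.9, -0.0, -55.7]
contact_force: [-0.2, -0.6, 0.2]
gripper_width: 0.0002
gripper_force: 0.0
```

Run:
```python
from h import *
pose()
p,d,c=grab('wrist');W=world(d,c);print('lip');comps(W,.05,.06,200)
S=st(W);m=(abs(S[...,0])<25)&(abs(S[...,1]+24)<14)&(W[...,2]>.015)&(W[...,2]<.06);print('tip',np.sort(W[m][:,2])[:5].round(4),m.sum(),S[m][:,1].max())
```

```text
t 5.8 pos [ 0.5104  0.2209 -0.0099] rpy [ 1.7986e+02 -2.0000e-02 -5.5720e+01] st [ -0.2 -26.5] F [-0.2 -0.6  0.2] w 0.0002
lip
5039 [ 84. 410.] mid [ 91.2 -56.8] ext [53.5 16.3] z 0.0559 0.0582
624 [317. 416.] mid [ -0.  -56.4] ext [ 9.8 15.1] z 0.0561 0.0578
5147 [551. 410.] mid [-91.3 -56.6] ext [53.4 16.3] z 0.0559 0.0582
tip [0.0279 0.0281 0.0284 0.0286 0.0287] 1991 -14.318180595294397
```

Tip at z ≈ 0.029, inside the drawer. Now pull.

Request:
carry_out(deltas=[[0, [-6, 0, 0], [0, 0, 0]], [0, [-12, 0, 0], [0, 0, 0]], [0, [-17, 0, 0], [0, 0, 0]], [0, [-24, 0, 0], [0, 0, 0]], [0, [-32, 0, 0], [0, 0, 0]], [0, [-40, 0, 0], [0, 0, 0]], [0, [-48, 0, 0], [0, 0, 0]], [0, [-55, 0, 0], [0, 0, 0]], [0, [-61, 0, 0], [0, 0, 0]], [0, [-65, 0, 0], [0, 0, 0]], [0, [-68, 0, 0], [0, 0, 0]], [0, [-70, 0, 0], [0, 0, 0]]])

```text
time_s: 7.05
tcp_pos: [0.4717, 0.2794, -0.0085]
eef_rot: [180.0, 0.0, -55.7]
contact_force: [1.6, -0.4, 1.4]
gripper_width: 0.0004
gripper_force: 1.1
```

Request:
carry_out(deltas=[[0, [-1, 0, 0], [0, 0, 0]], [0, [-2, 0, 0], [0, 0, 0]], [0, [-3, 0, 0], [0, 0, 0]], [0, [-3, 0, 0], [0, 0, 0]]])

```text
time_s: 7.45
tcp_pos: [0.4703, 0.2815, -0.0085]
eef_rot: [180.0, -0.0, -55.7]
contact_force: [4.3, -2.9, 0.7]
gripper_width: 0.0005
gripper_force: 1.8
```

Request:
carry_out(deltas=[[0, [-1, 0, 0], [0, 0, 0]], [0, [-2, 0, 0], [0, 0, 0]], [0, [-2, 0, 0], [0, 0, 0]]])

```text
time_s: 7.75
tcp_pos: [0.4702, 0.2814, -0.0084]
eef_rot: [180.0, -0.1, -55.7]
contact_force: [13.3, -10.6, -0.7]
gripper_width: 0.0003
gripper_force: 8.1
```

Run:
```python
from h import *
pose()
p,d,c=grab('wrist');W=world(d,c);print('lip');comps(W,.05,.06,200)
```

```text
t 7.75 pos [ 0.4702  0.2814 -0.0084] rpy [ 1.7996e+02 -1.4000e-01 -5.5740e+01] st [  0.6 -99.2] F [ 13.3 -10.6  -0.7] w 0.0003
lip
1681 [ 81. 396.] mid [  91.7 -121.5] ext [50.8  6.9] z 0.0561 0.0579
1682 [554. 396.] mid [ -90.1 -121.3] ext [50.7  7.2] z 0.0561 0.0578
```

Drawer is at its stop: 17 N, and the panel is where predicted. Next I'll lift out and go behind nuts 1 and 2, with the fingers set 44 mm apart.

Request:
carry_out(deltas=[[0, [8, 0, 0], [0, 0, 0]], [0, [12, 0, 0], [0, 0, 0]], [0, [12, 0, -25], [0, 0, 0]], [0, [12, 0, -55], [0, 0, 0]], [0.26, [12, 0, -80], [0, 0, 0]], [0.26, [47, -14, -80], [0, 0, 0]], [0.26, [82, -28, -80], [0, 0, 0]], [0.26, [117, -42, -80], [0, 0, 0]], [0.26, [152, -56, -80], [0, 0, 0]], [0.26, [187, -69, -80], [0, 0, 0]], [0.26, [187, -69, -80], [0, 0, 0]], [0.26, [187, -69, -80], [0, 0, 0]]])

```text
time_s: 9.0
tcp_pos: [0.6311, 0.1668, 0.0707]
eef_rot: [179.9, 0.0, -55.9]
contact_force: [-0.0, 0.0, 0.0]
gripper_width: 0.0228
gripper_force: 0.0
```

Run:
```python
from h import *
pose()
p,d,c=grab('top');W=world(d,c);print('lip');comps(W,.05,.06,100)
p,d,c=grab('wrist');W=world(d,c);S=st(W);m=(abs(S[...,0]-70)<50)&(abs(S[...,1]-86)<15)&(W[...,2]>.09)&(W[...,2]<.13);print('tip z',np.sort(W[m][:,2])[:5].round(4))
q=S[m];print(q[:,1].max().round(1),np.histogram(q[:,0],np.arange(30,112,4)))
```

```text
t 9.0 pos [0.6311 0.1668 0.0707] rpy [ 1.7992e+02  4.0000e-02 -5.5850e+01] st [69.1 86.2] F [-0.  0.  0.] w 0.0228
lip
tip z [0.109  0.109  0.1093 0.1093 0.1094]
97.5 (array([  0,   0,   0, 174, 199, 268, 392,   0,   0,   0,   0,   0, 235,
       285, 215, 194, 107,   0,   0,   0]), array([ 30,  34,  38,  42,  46,  50,  54,  58,  62,  66,  70,  74,  78,
        82,  86,  90,  94,  98, 102, 106, 110]))
```

Request:
carry_out(deltas=[[0.31, [0, -1, 10], [0, 0, 0]], [0.31, [0, -1, 22], [0, 0, 0]], [0.31, [0, -1, 33], [0, 0, 0]], [0.31, [0, -1, 39], [0, 0, 0]], [0.31, [0, -1, 39], [0, 0, 0]], [0.31, [-4, -1, 39], [0, 0, 0]], [0.31, [-8, -1, 39], [0, 0, 0]], [0.31, [-13, -1, 39], [0, 0, 0]], [0.31, [-18, -1, 39], [0, 0, 0]], [0.31, [-24, -1, 39], [0, 0, 0]], [0.31, [-30, -1, 39], [0, 0, 0]], [0.31, [-36, -1, 39], [0, 0, 0]]])

```text
time_s: 10.3
tcp_pos: [0.6117, 0.1984, 0.0328]
eef_rot: [-180.0, -0.0, -55.7]
contact_force: [0.9, -0.4, 1.5]
gripper_width: 0.0269
gripper_force: 0.4
```

Run:
```python
from h import *
pose()
p,d,c=grab('top');cv2.imwrite('pics/t2.png',p[120:360,170:490,::-1].repeat(2,0).repeat(2,1));W=world(d,c);comps(W,.071,.083,20)
```

```text
t 10.3 pos [0.6117 0.1984 0.0328] rpy [-179.98   -0.    -55.73] st [70.9 49. ] F [ 0.9 -0.4  1.5] w 0.0269
43 [280. 203.] mid [90.9 18.2] ext [22.8 10. ] z 0.077 0.0814
97 [337. 251.] mid [-49.2  58.7] ext [25.7 25.6] z 0.0776 0.0825
```

View pics/t2.png

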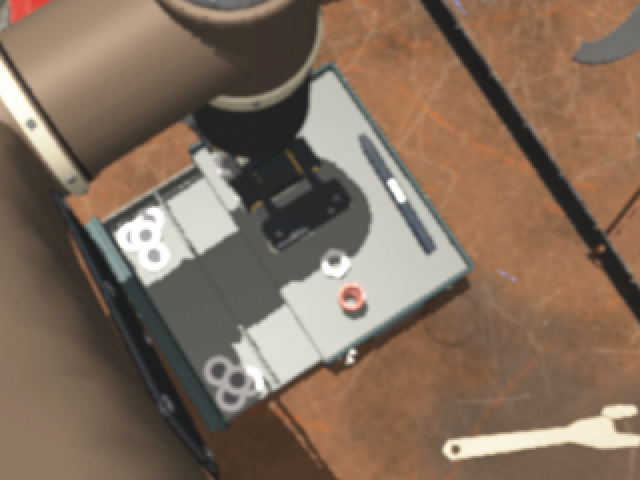

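The sweep is pushing the nuts, with a nut visible ahead of the finger at crop (225,165). The drawer is out, and the cup at (351,297) and nut 4 are untouched. Carrying on over the edge.

Request:
carry_out(deltas=[[0.31, [-5, 0, 0], [0, 0, 0]], [0.31, [-10, 0, 0], [0, 0, 0]], [0.31, [-15, 0, 0], [0, 0, 0]], [0.31, [-20, 0, 0], [0, 0, 0]], [0.31, [-24, 0, 0], [0, 0, 0]], [0.31, [-28, 0, 0], [0, 0, 0]], [0.31, [-32, 0, 0], [0, 0, 0]], [0.31, [-36, 0, 0], [0, 0, 0]], [0.31, [-40, 0, 0], [0, 0, 0]], [0.31, [-44, 0, 0], [0, 0, 0]], [0.31, [-48, 0, 0], [0, 0, 0]], [0.31, [-48, 0, 0], [0, 0, 0]]])

```text
time_s: 11.55
tcp_pos: [0.5846, 0.238, 0.0326]
eef_rot: [180.0, 0.0, -55.7]
contact_force: [0.2, -0.3, 0.1]
gripper_width: 0.0271
gripper_force: 0.0
```

Request:
carry_out(deltas=[[0.31, [0, 0, -20], [0, 0, 0]], [0.31, [0, 0, -40], [0, 0, 0]], [0.31, [-20, 20, -60], [0, 0, 0]], [0.31, [-40, 40, -80], [0, 0, 0]], [0.31, [-50, 60, -90], [0, 0, 0]], [0.31, [-50, 80, -90], [0, 0, 0]], [0.31, [-50, 93, -90], [0, 0, 0]], [0.31, [-50, 93, -90], [0, 0, 0]], [0.31, [-50, 93, -90], [0, 0, 0]]])

```text
time_s: 12.45
tcp_pos: [0.4803, 0.2266, 0.1227]
eef_rot: [-180.0, -0.0, -55.7]
contact_force: [0.8, 0.4, 0.2]
gripper_width: 0.0271
gripper_force: 0.0
```

Run:
```python
from h import *
pose()
p,d,c=grab('wrist');cv2.imwrite('pics/w3.png',p[...,::-1]);W=world(d,c);np.savez('w3.npz',p=p,W=W);comps(W,.071,.083);print('cup');comps(W,.1,.12)
print('bin');comps(W,.018,.042)
```

```text
t 12.45 pos [0.4803 0.2266 0.1227] rpy [-1.7997e+02 -1.0000e-02 -5.5740e+01] st [-21.9 -48.2] F [0.8 0.4 0.2] w 0.0271
1307 [366.  56.] mid [-47.9  59.9] ext [26.5 26.3] z 0.0771 0.0797
1262 [275.  67.] mid [ 1.2 55. ] ext [25.7 27. ] z 0.0771 0.0796
144 [446.  72.] mid [-89.8  51.5] ext [ 6.8 12. ] z 0.0775 0.0829
65 [422.  78.] mid [-80.5  49.9] ext [ 4.3 11.2] z 0.0749 0.0787
cup
1196 [454.  69.] mid [-85.7  51.4] ext [22.9 22.8] z 0.1103 0.1135
bin
4524 [276. 213.] mid [  0.6 -25.3] ext [231.7  45.7] z 0.031 0.042
717 [226. 193.] mid [ 45.4 -27. ] ext [26.5 26.2] z 0.023 0.0256
761 [155. 195.] mid [ 97.1 -28.7] ext [26.7 26.1] z 0.023 0.0254
2449 [167. 287.] mid [ 76.6 -81.5] ext [80.2 60.6] z 0.0306 0.042
1317 [429. 283.] mid [-97.8 -81. ] ext [34.7 60.4] z 0.0308 0.0419
920 [317. 302.] mid [ -21.9 -110.3] ext [52.2  2.2] z 0.0304 0.042
```

View pics/w3.png

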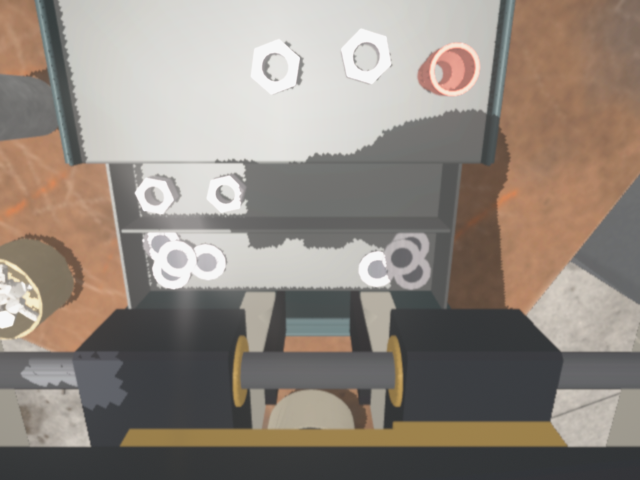

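Both nuts lie flat in the rear compartment at (155,195) and (226,193). The cup at (454,69) and the other two nuts have not moved. Now the second pair.

Request:
carry_out(deltas=[[0.36, [30, 0, 0], [0, 0, 0]], [0.36, [65, 0, 0], [0, 0, 0]], [0.36, [100, 0, 0], [0, 0, 0]], [0.36, [130, 0, 0], [0, 0, 0]], [0.36, [140, 0, 0], [0, 0, 0]], [0.36, [140, 0, 20], [0, 0, 0]], [0.36, [140, 0, 45], [0, 0, 0]], [0.36, [140, 0, 68], [0, 0, 0]], [0.36, [140, 0, 82], [0, 0, 0]], [0.36, [140, 0, 90], [0, 0, 0]], [0.36, [140, 0, 90], [0, 0, 0]]])

```text
time_s: 13.6
tcp_pos: [0.5582, 0.1107, 0.0312]
eef_rot: [179.9, 0.0, -55.7]
contact_force: [1.1, -0.2, 0.7]
gripper_width: 0.0316
gripper_force: 0.0
```

Run:
```python
from h import *
pose()
p,d,c=grab('top');W=world(d,c);print('cup');comps(W,.1,.12,15)
p,d,c=grab('side');W=world(d,c);comps(W,.1,.116,15)
p,d,c=grab('wrist');W=world(d,c);S=st(W);m=(abs(S[...,0]+22)<50)&(abs(S[...,1]-92)<15)&(W[...,2]>.067)&(W[...,2]<.1);print('tip z',np.sort(W[m][:,2])[:5].round(4));print(np.histogram(S[m][:,0],np.arange(-70,30,4)))
```

```text
t 13.6 pos [0.5582 0.1107 0.0312] rpy [ 1.7986e+02  1.0000e-02 -5.5740e+01] st [-22.7  91.4] F [ 1.1 -0.2  0.7] w 0.0316
cup
64 [345. 268.] mid [-87.   50.3] ext [22.6 22.8] z 0.1108 0.117
68 [352. 270.] mid [  2.7 100. ] ext [21.3  7.6] z 0.1084 0.1158
46 [292. 285.] mid [-95.2  53.8] ext [ 9.5 21.3] z 0.1049 0.1141
39 [328. 286.] mid [-51.   96.9] ext [16. 14.] z 0.105 0.1145
tip z [0.0701 0.0706 0.0708 0.0709 0.071 ]
(array([  0,   0,   0,   0, 180, 318, 370, 357, 353,   0,   0,   0,   0,
         0,   0,   0, 638, 360, 324, 247,   2,   0,   0,   0]), array([-70, -66, -62, -58, -54, -50, -46, -42, -38, -34, -30, -26, -22,
       -18, -14, -10,  -6,  -2,   2,   6,  10,  14,  18,  22,  26]))
```

Request:
carry_out(deltas=[[0.4, [0, 1, 0], [0, 0, 0]], [0.4, [-4, 1, 0], [0, 0, 0]], [0.4, [-9, 1, 0], [0, 0, 0]], [0.4, [-14, 1, 0], [0, 0, 0]], [0.4, [-19, 1, 0], [0, 0, 0]], [0.4, [-24, 1, 0], [0, 0, 0]], [0.4, [-30, 1, 0], [0, 0, 0]], [0.4, [-36, 1, 0], [0, 0, 0]], [0.4, [-41, 1, 0], [0, 0, 0]], [0.4, [-41, 1, 0], [0, 0, 0]]])

```text
time_s: 14.75
tcp_pos: [0.5343, 0.1448, 0.0325]
eef_rot: [180.0, 0.0, -55.7]
contact_force: [0.2, -0.7, -0.2]
gripper_width: 0.035
gripper_force: 0.0
```

Run:
```python
from h import *
pose()
p,d,c=grab('top');W=world(d,c);print('cup');comps(W,.1,.12,15);comps(W,.071,.083,15)
p,d,c=grab('side');W=world(d,c);print('side');comps(W,.071,.083,15)
```

```text
t 14.75 pos [0.5343 0.1448 0.0325] rpy [ 1.80e+02  1.00e-02 -5.57e+01] st [-23.3  49.9] F [ 0.2 -0.7 -0.2] w 0.035
cup
27 [343. 264.] mid [-79.7  50.2] ext [ 8.4 21.3] z 0.1108 0.1133
side
58 [331. 270.] mid [ 0.9 49.7] ext [17.4 27. ] z 0.0776 0.0827
65 [309. 283.] mid [-50.9  47.6] ext [18.9 30.1] z 0.0777 0.0827
49 [294. 296.] mid [-89.8  54.3] ext [14.  14.3] z 0.0775 0.0829
```

Request:
carry_out(deltas=[[0.4, [-5, 0, 0], [0, 0, 0]], [0.4, [-10, 0, 0], [0, 0, 0]], [0.4, [-15, 0, 0], [0, 0, 0]], [0.4, [-20, 0, 0], [0, 0, 0]], [0.4, [-24, 0, 0], [0, 0, 0]], [0.4, [-28, 0, 0], [0, 0, 0]], [0.4, [-32, 0, 0], [0, 0, 0]], [0.4, [-36, 0, 0], [0, 0, 0]], [0.4, [-40, 0, 0], [0, 0, 0]], [0.4, [-44, 0, 0], [0, 0, 0]], [0.4, [-49, 0, 0], [0, 0, 0]], [0.4, [-49, 0, 0], [0, 0, 0]]])

```text
time_s: 16.05
tcp_pos: [0.5069, 0.1851, 0.0326]
eef_rot: [180.0, 0.0, -55.7]
contact_force: [-0.0, 0.3, -0.3]
gripper_width: 0.0349
gripper_force: 0.0
```

Request:
carry_out(deltas=[[0.4, [0, 0, -20], [0, 0, 0]], [0.4, [0, 0, -45], [0, 0, 0]], [0.2, [-15, 0, -70], [0, 0, 0]], [0, [-40, -10, -90], [0, 0, 0]], [0, [-60, -24, -90], [0, 0, 0]], [0, [-60, -24, -90], [0, 0, 0]], [0, [-60, -24, -90], [0, 0, 0]]])

```text
time_s: 16.75
tcp_pos: [0.4928, 0.2479, 0.1223]
eef_rot: [180.0, 0.0, -55.7]
contact_force: [-0.2, -0.8, -1.0]
gripper_width: 0.0024
gripper_force: 0.0
```

Run:
```python
from h import *
pose()
p,d,c=grab('wrist');cv2.imwrite('pics/w4.png',p[...,::-1]);W=world(d,c);comps(W,.071,.083);print('cup');comps(W,.1,.12)
print('bin');comps(W,.018,.042)
```

```text
t 16.75 pos [0.4928 0.2479 0.1223] rpy [179.96   0.   -55.69] st [  0.4 -58.7] F [-0.2 -0.8 -1. ] w 0.0024
200 [467.  57.] mid [-82.5  50.8] ext [ 9.4 15.5] z 0.077 0.083
158 [491.  50.] mid [-90.3  52.4] ext [ 5.9 10.4] z 0.078 0.083
cup
1531 [504.  45.] mid [-85.6  51.2] ext [23.6 22.9] z 0.1099 0.1132
bin
4352 [318. 197.] mid [  0.6 -25. ] ext [231.9  46.6] z 0.0309 0.042
655 [311. 163.] mid [  5.5 -15.1] ext [26.4 23. ] z 0.0232 0.0255
695 [255. 179.] mid [ 45.4 -26.9] ext [26.5 25.9] z 0.0232 0.0253
753 [184. 181.] mid [ 97.4 -28.5] ext [27.2 25.9] z 0.0231 0.0259
702 [389. 181.] mid [-50.9 -28.1] ext [27.3 26.3] z 0.0231 0.0254
5490 [317. 277.] mid [  0.5 -81.2] ext [231.9  60.4] z 0.0299 0.042
```

View pics/w4.png

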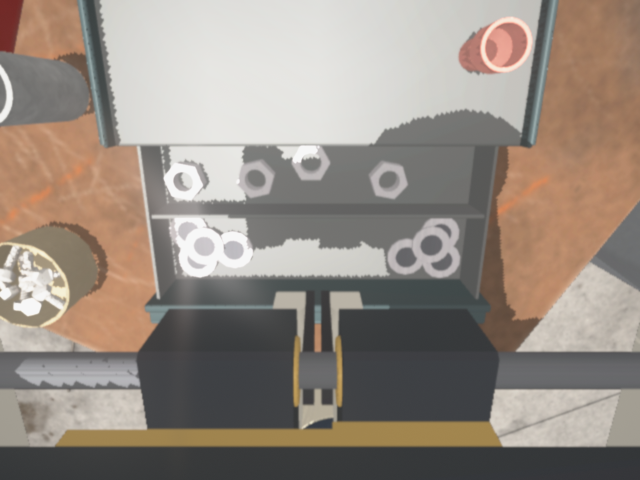

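All four nuts lie flat in the rear compartment at (184,181), (255,179), (311,163) and (389,181). The cup stands at (500,45) and the washers are still in the front compartment. Now I'll go outside the front and push the drawer shut.

Request:
carry_out(deltas=[[0, [-30, 0, 0], [0, 0, 0]], [0, [-65, 0, 0], [0, 0, 0]], [0, [-95, 0, 0], [0, 0, 0]], [0, [-95, 0, 20], [0, 0, 0]], [0, [-95, 0, 50], [0, 0, 0]], [0, [-95, 0, 80], [0, 0, 0]], [0, [-95, 0, 105], [0, 0, 0]], [0, [-95, 0, 120], [0, 0, 0]], [0, [-95, 0, 126], [0, 0, 0]], [0, [-95, 0, 126], [0, 0, 0]]])

```text
time_s: 17.8
tcp_pos: [0.4395, 0.3251, -0.0042]
eef_rot: [179.9, -0.0, -55.8]
contact_force: [-0.8, 0.6, 0.9]
gripper_width: 0.0003
gripper_force: 0.0
```

Request:
carry_out(deltas=[[0, [5, 0, 0], [0, 0, 0]], [0, [10, 0, 0], [0, 0, 0]], [0, [15, 0, 0], [0, 0, 0]], [0, [19, 0, 0], [0, 0, 0]], [0, [23, 0, 0], [0, 0, 0]], [0, [28, 0, 0], [0, 0, 0]], [0, [34, 0, 0], [0, 0, 0]], [0, [40, 0, 0], [0, 0, 0]], [0, [47, 0, 0], [0, 0, 0]], [0, [54, 0, 0], [0, 0, 0]], [0, [61, 0, 0], [0, 0, 0]], [0, [68, 0, 0], [0, 0, 0]]])

```text
time_s: 19.0
tcp_pos: [0.4785, 0.2697, -0.0034]
eef_rot: [-180.0, 0.0, -55.7]
contact_force: [0.5, 2.6, 1.4]
gripper_width: 0.0004
gripper_force: 1.2
```

Request:
carry_out(deltas=[[0, [7, 0, 0], [0, 0, 0]], [0, [14, 0, 0], [0, 0, 0]], [0, [21, 0, 0], [0, 0, 0]], [0, [28, 0, 0], [0, 0, 0]], [0, [35, 0, 0], [0, 0, 0]], [0, [41, 0, 0], [0, 0, 0]], [0, [46, 0, 0], [0, 0, 0]], [0, [51, 0, 0], [0, 0, 0]], [0, [55, 0, 0], [0, 0, 0]], [0, [58, 0, 0], [0, 0, 0]], [0, [58, 0, 0], [0, 0, 0]]])

```text
time_s: 20.1
tcp_pos: [0.5103, 0.2212, -0.0037]
eef_rot: [179.9, -0.0, -55.8]
contact_force: [-0.7, 0.3, 0.0]
gripper_width: -0.0
gripper_force: 0.0
```

Run:
```python
from h import *
pose()
```

```text
t 20.1 pos [ 0.5103  0.2212 -0.0037] rpy [ 1.7992e+02 -2.0000e-02 -5.5770e+01] st [ -0.1 -26.8] F [-0.7  0.3  0. ] w -0.0
```

Request:
carry_out(deltas=[[0, [1, 0, 0], [0, 0, 0]], [0, [2, 0, 0], [0, 0, 0]], [0, [3, 0, 0], [0, 0, 0]], [0, [3, 0, 0], [0, 0, 0]]])

```text
time_s: 20.5
tcp_pos: [0.511, 0.2201, -0.0038]
eef_rot: [179.9, 0.1, -55.8]
contact_force: [-7.1, 6.2, 1.8]
gripper_width: -0.0002
gripper_force: 4.5
```

Request:
carry_out(deltas=[[0, [1, 0, 0], [0, 0, 0]], [0, [2, 0, 0], [0, 0, 0]], [0, [2, 0, 0], [0, 0, 0]]])

```text
time_s: 20.8
tcp_pos: [0.5112, 0.22, -0.0037]
eef_rot: [180.0, 0.2, -55.8]
contact_force: [-14.3, 15.3, 4.7]
gripper_width: 0.0002
gripper_force: 10.2
```

Run:
```python
from h import *
pose()
```

```text
t 20.8 pos [ 0.5112  0.22   -0.0037] rpy [179.96   0.18 -55.76] st [ -0.  -25.3] F [-14.3  15.3   4.7] w 0.0002
```

Request:
carry_out(deltas=[[0, [-6, 0, 0], [0, 0, 0]], [0, [-20, 0, 0], [0, 0, 0]], [0, [-45, 0, 0], [0, 0, 0]], [0, [-65, 0, -20], [0, 0, 0]], [0, [-80, 0, -60], [0, 0, 0]], [0, [-80, 0, -105], [0, 0, 0]], [0, [-80, 0, -140], [0, 0, 0]], [0, [-80, 0, -140], [0, 0, 0]], [0, [-80, 0, -140], [0, 0, 0]]])

```text
time_s: 21.7
tcp_pos: [0.4684, 0.2847, 0.1374]
eef_rot: [-179.9, 0.0, -55.7]
contact_force: [0.5, 0.5, -1.0]
gripper_width: 0.0006
gripper_force: 0.0
```

Run:
```python
from h import *
pose()
p,d,c=grab('wrist');W=world(d,c);S=st(W);print('cup');comps(W,.1,.12,100);print('lip');comps(W,.05,.06,200);print('top');comps(W,.060,.069,500)
col=320
for v in range(0,480):
    if -30<S[v,col,1]<8 and v%2==0: print(v,S[v,col,1].round(1),W[v,col,2].round(4),end=' | ')
p2,d,c=grab('top')
cv2.imwrite('pics/end.png',np.hstack([cv2.resize(p,(400,300)),cv2.resize(p2[60:390,170:610],(400,300))])[...,::-1])
```

```text
t 21.7 pos [0.4684 0.2847 0.1374] rpy [-1.7989e+02  4.0000e-02 -5.5730e+01] st [   0.9 -102.9] F [ 0.5  0.5 -1. ] w 0.0006
cup
lip
9685 [320.  85.] mid [-0.  -8.1] ext [236.   15.1] z 0.0561 0.059
top
27843 [320.  34.] mid [ 0.  19.7] ext [236.   37.7] z 0.0643 0.0673
58 7.0 0.0653 | 60 6.0 0.0645 | 62 4.9 0.0645 | 64 3.7 0.0655 | 66 2.7 0.0638 | 68 1.6 0.0632 | 70 4.1 0.01 | 72 2.7 0.01 | 74 -1.4 0.0564 | 76 -2.6 0.0571 | 78 -3.7 0.0567 | 80 -4.9 0.0564 | 82 -6.0 0.0558 | 84 -7.2 0.0555 | 86 -8.4 0.0567 | 88 -9.6 0.0551 | 90 -10.8 0.055 | 92 -12.0 0.0568 | 94 -13.2 0.0556 | 96 -14.4 0.057 | 98 -15.6 0.0552 | 100 -16.6 0.002 | 102 -18.1 0.0001 | 104 -19.5 0.0014 | 106 -21.0 0.0003 | 108 -22.5 -0.0002 | 110 -23.9 0.0007 | 112 -25.4 -0.0001 | 114 -26.9 0.0002 | 116 -28.4 -0.0001 | 118 -29.9 0.001 | 254 -17.6 0.3338 | 388 -17.6 0.3338 |
```

View pics/end.png

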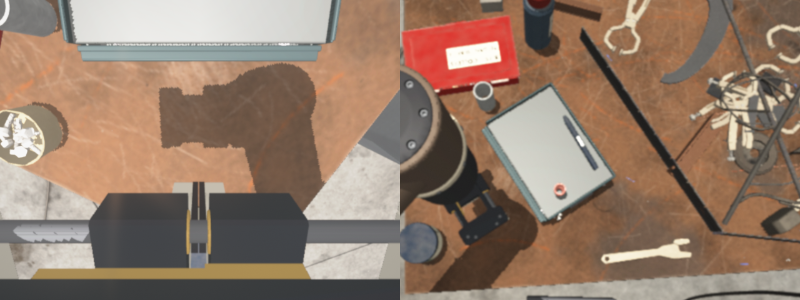

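The drawer looks nearly shut (thin gap at row ~44 of the left picture), and nothing else has been disturbed. The gap reads 1–2 mm, so I'll give it a firmer second push and measure again.

Request:
carry_out(deltas=[[0, [0, 0, 45], [0, 0, 0]], [0, [0, 0, 90], [0, 0, 0]], [0, [0, 0, 125], [0, 0, 0]], [0, [0, 0, 140], [0, 0, 0]], [0, [20, 0, 140], [0, 0, 0]], [0, [40, 0, 140], [0, 0, 0]], [0, [58, 0, 140], [0, 0, 0]], [0, [70, 0, 140], [0, 0, 0]], [0, [74, 0, 140], [0, 0, 0]], [0, [78, 0, 140], [0, 0, 0]], [0, [82, 0, 140], [0, 0, 0]], [0, [82, 0, 140], [0, 0, 0]]])

```text
time_s: 23.0
tcp_pos: [0.5116, 0.2201, -0.0041]
eef_rot: [-180.0, 0.3, -55.8]
contact_force: [-19.5, 20.9, 1.4]
gripper_width: 0.0005
gripper_force: 14.4
```

Run:
```python
from h import *
pose()
p,d,c=grab('wrist');W=world(d,c);S=st(W);print('lip');comps(W,.05,.06,100)
for col in (60,580):
    print(col,[(v,S[v,col,1].round(1),W[v,col,2].round(3)) for v in range(480) if -20<S[v,col,1]<4 and W[v,col,2]<.08][::2])
```

```text
t 23.0 pos [ 0.5116  0.2201 -0.0041] rpy [-180.      0.3   -55.79] st [  0.3 -25.2] F [-19.5  20.9   1.4] w 0.0005
lip
18345 [322. 299.] mid [ -0.1 -12.1] ext [235.8  21.9] z 0.0561 0.06
60 [(279, np.float64(3.6), np.float64(0.064)), (281, np.float64(2.4), np.float64(0.063)), (283, np.float64(2.1), np.float64(0.064)), (285, np.float64(-2.4), np.float64(0.056)), (287, np.float64(-3.1), np.float64(0.056)), (289, np.float64(-4.4), np.float64(0.055)), (291, np.float64(-4.9), np.float64(0.056)), (293, np.float64(-5.7), np.float64(0.056)), (295, np.float64(-6.1), np.float64(0.057)), (297, np.float64(-7.1), np.float64(0.056)), (299, np.float64(-8.1), np.float64(0.056)), (301, np.float64(-9.2), np.float64(0.056)), (303, np.float64(-10.2), np.float64(0.055)), (305, np.float64(-10.7), np.float64(0.056)), (307, np.float64(-11.6), np.float64(0.056)), (309, np.float64(-12.0), np.float64(0.056)), (311, np.float64(-13.5), np.float64(0.055)), (313, np.float64(-13.5), np.float64(0.057)), (315, np.float64(-14.4), np.float64(0.057))]
580 [(278, np.float64(3.9), np.float64(0.064)), (280, np.float64(3.5), np.float64(0.065)), (282, np.float64(2.5), np.float64(0.064)), (284, np.float64(-2.1), np.float64(0.056)), (286, np.float64(-2.8), np.float64(0.056)), (288, np.float64(-3.4), np.float64(0.057)), (290, np.float64(-4.7), np.float64(0.056)), (292, np.float64(-5.3), np.float64(0.056)), (294, np.float64(-6.1), np.float64(0.056)), (296, np.float64(-6.6), np.float64(0.057)), (298, np.float64(-7.3), np.float64(0.057)), (300, np.float64(-8.3), np.float64(0.056)), (302, np.float64(-9.2), np.float64(0.056)), (304, np.float64(-9.8), np.float64(0.057)), (306, np.float64(-11.5), np.float64(0.055)), (308, np.float64(-11.9), np.float64(0.056)), (310, np.float64(-12.8), np.float64(0.056)), (312, np.float64(-13.9), np.float64(0.055)), (314, np.float64(-14.4), np.float64(0.056))]
```

Request:
carry_out(deltas=[[0, [-12, 0, 0], [0, 0, 0]], [0, [-35, 0, 0], [0, 0, 0]], [0, [-62, 0, -10], [0, 0, 0]], [0, [-66, 0, -35], [0, 0, 0]], [0, [-66, 0, -45], [0, 0, 0]], [0, [-66, 0, -45], [0, 0, 0]]])

```text
time_s: 23.65
tcp_pos: [0.4781, 0.2721, 0.043]
eef_rot: [-179.8, 0.0, -55.7]
contact_force: [0.9, 0.1, -0.3]
gripper_width: 0.0002
gripper_force: 0.0
```

Run:
```python
from h import *
pose()
p,d,c=grab('wrist');W=world(d,c);S=st(W)
cam=np.linalg.inv(c['view'])[:3,3];print('cam',st(cam),cam[2])
for s0 in (-80,-40,0,40,80):
    m=(abs(S[...,0]-s0)<12)
    top=S[m&(abs(W[...,2]-.0645)<.0025)&(S[...,1]<20)&(S[...,1]>-5)][:,1]; lip=S[m&(abs(W[...,2]-.056)<.003)&(S[...,1]<4)&(S[...,1]>-25)][:,1]
    k=m&(W[...,2]<.045)&(S[...,1]>-8)&(S[...,1]<12)
    print(s0,'edge',np.percentile(top,[0,1]).round(1),'lip',np.percentile(lip,[1,99,100]).round(1),'n',len(lip),'low px',k.sum(),W[k][:,2].round(3)[:6],S[k][:6,1].round(1))
```

```text
t 23.65 pos [0.4781 0.2721 0.043 ] rpy [-1.7982e+02  3.0000e-02 -5.5680e+01] st [  1.9 -87. ] F [ 0.9  0.1 -0.3] w 0.0002
cam [ 1.585635   -1.69524932] 0.23940559974333483
-80 edge [0.9 1.2] lip [-15.   -0.2  -0.2] n 2077 low px 113 [0.01  0.011 0.011 0.011 0.01  0.011] [1.6 1.6 1.6 1.6 1.6 1.6]
-40 edge [1.2 1.2] lip [-15.1  -0.3  -0.2] n 2071 low px 138 [0.011 0.01  0.011 0.01  0.01  0.01 ] [1.5 1.5 1.5 1.5 1.5 1.5]
0 edge [1.1 1.1] lip [-15.1  -0.3  -0.3] n 2067 low px 137 [0.01  0.011 0.01  0.009 0.009 0.01 ] [1.5 1.4 1.5 1.5 1.5 1.5]
40 edge [1. 1.] lip [-15.2  -0.4  -0.4] n 2076 low px 136 [0.01  0.009 0.01  0.011 0.011 0.01 ] [1.4 1.4 1.4 1.4 1.4 1.4]
80 edge [0.9 1. ] lip [-15.3  -0.5  -0.5] n 2069 low px 136 [0.011 0.01  0.009 0.011 0.01  0.012] [1.3 1.3 1.3 1.3 1.3 1.3]
```

The travel between the two hard stops is about 110 mm, and the front stops parallel and rigid at 28 N. The drawer is shut, so I'm handing the job in.

Run:
```python
from h import *
p,d,c=grab('top');W=world(d,c);print('cup');comps(W,.1,.12,15)
print(r.close_job())
```

```text
cup
65 [345. 268.] mid [-87.   50.1] ext [22.6 22.1] z 0.111 0.1139
the job is handed in; nothing more can be done
None
```

The job is handed in at about 24 s: all four nuts are in the rear compartment, the cup is still standing where it was and nothing else was moved, and the drawer is pushed shut to its hard stop, though the camera still shows a gap of about 1 mm along its front.

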